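Set out the laundrette's soap bottles on their drip trays

ROBOT

A 6-joint arm with a two-finger parallel gripper is mounted at the origin on the work surface. World frame = base frame: x ahead of the robot, y to its left, z up, the work surface at z = 0. Lengths are in m, angles in rad, forces in N, time in s.
With the tool pointing down it reaches from about 0.4 to 0.825 m from the base axis. Payload 7 kg.
Tool frame: the origin (TCP) lies at the very end of the fingers, on their centre line; the grasp point (between the pads) lies 19 mm behind it; z points along the fingers, y is the line along which they close (so a half turn about z gives the same grasp; the last joint's range is limited). The gripper opens to 88 mm and grips with 3 to 60 N. Pads are 19 mm wide; open, the fingers measure 130 mm over their backs; the gripper's body (78 mm by 193 mm) begins 47 mm behind the grasp point.
Start: joints at [-0.888, 0.359, 0.012, 0, -1.224, -0.288], TCP at [0.26, -0.623, 0.227] pointing down, gripper open.
Joint ranges: [-3.07, 3.07], [-1.43, 2.12], [-1.02, 1.25], [-3.03, 1.67], [-3.05, -0], [-3.03, 3.03]. Speed limits (rad/s): [2.39, 2.39, 3.01, 3.14, 3.14, 3.14].

INTERFACE

Orientations are given as [roll, pitch, yaw] about the fixed x, y, z axes, in that order (R = Rz(yaw) Ry(pitch) Rx(roll)).
In Python, from plant import manip gives the robot as it stands. The module is installed in compiled form; this text tells all that it offers.
- The arm moves only by the shell command python3 -m creep 'ROWS' [FORCE]. ROWS is JSON, a list that holds one entry, the list of rows, each a list of 7 numbers: the shift along the tool's x, y, z each as a share of 200 mm, from -1 to 1, then the turn, a rotation vector about the tool's x, y, z each as a share of 4 degrees, from -1 to 1, then the opening, from 0 (shut) to 1 (fully open). A call has 1 to 20 rows; each row shifts and turns the commanded pose from where the row before left it, along the tool's axes as they then stand; what a row does not reach is not made up. A row lasts 1/10 s, in which the tool goes at most 50 mm and 8.59 degrees, less where a joint would pass 70% of its speed; a pose out of reach is approached as far as the arm can. A call with a number of a shift or a turn outside -1 to 1 is refused whole. A call with a gripper value outside its range is refused whole. The fingers move at their own pace and stop on an object; FORCE is the grip in N (left out, the last holds). Time passes only in rows, so rows that do not move let the fingers close. It gives the time, the measured TCP pose, the force, the opening and the grip force at its end, in the units of the state.
- manip.get_state(): the state, without advancing time (a new reading comes with each control period).
- manip.capture(name): name is "side" or "top" or "wrist"; returns a dict with "frame" (480x640x3 uint8, red, green, blue), "intrinsics" (3x3 intrinsics, pixels), "origin" and "rotation" of the camera in the world. Camera axes: x right, y up, looking along -z (the intrinsics and any distortion apply to the point x, -y, -z); pixel columns grow to the right and rows downward; lengths in m; the calibration is good to about 2 mm. A picture is of the moment at which its call begins. There is no depth.
- manip.sign_off(): hands the job in; it is judged then, once.
The state is a dict: "clock": time; "joint_pos": joint angles; "joint_vel": joint speeds; "joint_torque": joint torques, N m; "tcp_pos": TCP position; "eef_rot": TCP orientation; "ft_force": force on the tool from outside, world axes, zero at the start; "ft_torque": the same for the moment, N m; "opening": finger opening in m; "gripper_force": force on a finger pad.
Only numpy, scipy, OpenCV 4.12 (cv2) and the standard library are available. Lean on these libraries where they do the work, as an engineer would, in place of code of your own. Each camera call takes 0.05 s, during which the arm holds its last target. There are 200 camera calls.

TASK

Get the self-service soap corner ready: pick up the four small soap bottles one at a time and stand each one upright in the drip tray of the same colour as its cap. Do not tip any bottle over, and leave the two wide tubs where they are, although their lids have the same colours.

Things in the scene. Friction and masses are not known exactly. Their poses are not given: they have to be found in the camera images.
- bottle_blue: small upright soap bottle, white, round, with a blue screw cap and a blue band low on its side; 110 mm tall overall. Body 50 mm diameter from the foot up to 75 mm height, then a shoulder, then the cap, 34 mm diameter, from 85 to 110 mm height. Loose, about 0.18 kg (0.13 to 0.23). Origin: centre of its underside; z up along the bottle.
- tray_blue: round blue drip tray fixed to the table: outer diameter 90 mm, rim 12 mm high, flat inner floor about 75 mm across, 5 mm above the table. It holds one bottle. Origin: centre of its underside, on the table; z up.
- bottle_green: small upright soap bottle, white, round, with a green screw cap and a green band low on its side; 110 mm tall overall. Body 50 mm diameter from the foot up to 75 mm height, then a shoulder, then the cap, 34 mm diameter, from 85 to 110 mm height. Loose, about 0.18 kg (0.13 to 0.23). Origin: centre of its underside; z up along the bottle.
- tray_green: round green drip tray fixed to the table: outer diameter 90 mm, rim 12 mm high, flat inner floor about 75 mm across, 5 mm above the table. It holds one bottle. Origin: centre of its underside, on the table; z up.
- bottle_yellow: small upright soap bottle, white, round, with a yellow screw cap and a yellow band low on its side; 110 mm tall overall. Body 50 mm diameter from the foot up to 75 mm height, then a shoulder, then the cap, 34 mm diameter, from 85 to 110 mm height. Loose, about 0.18 kg (0.13 to 0.23). Origin: centre of its underside; z up along the bottle.
- tray_yellow: round yellow drip tray fixed to the table: outer diameter 90 mm, rim 12 mm high, flat inner floor about 75 mm across, 5 mm above the table. It holds one bottle. Origin: centre of its underside, on the table; z up.
- bottle_red: small upright soap bottle, white, round, with a red screw cap and a red band low on its side; 110 mm tall overall. Body 50 mm diameter from the foot up to 75 mm height, then a shoulder, then the cap, 34 mm diameter, from 85 to 110 mm height. Loose, about 0.18 kg (0.13 to 0.23). Origin: centre of its underside; z up along the bottle.
- tray_red: round red drip tray fixed to the table: outer diameter 90 mm, rim 12 mm high, flat inner floor about 75 mm across, 5 mm above the table. It holds one bottle. Origin: centre of its underside, on the table; z up.
- tub_blue: wide low white tub with a flat blue lid, 64 mm diameter, 55 mm tall, about 0.3 kg; loose. Not a bottle: it must stay where it is. Origin: centre of its underside; z up.
- tub_red: wide low white tub with a flat red lid, 64 mm diameter, 55 mm tall, about 0.3 kg; loose. Not a bottle: it must stay where it is. Origin: centre of its underside; z up.
There are look-alikes about, which are no part of the job. Leave any purple look-alike of the bottle_green alone.

How it is judged:
At the end, for the whole second after the job is handed in: Each of the four bottles stands upright (within 0.1 rad), at rest and released, on the floor of the drip tray of its cap's colour, its axis within 16 mm of the tray's centre (inside the rim); both tubs are upright and within 20 mm of where they started (horizontal distance between bottle_blue and tray_blue below 0.016 m and z of bottle_blue in the frame of tray_blue between 0.002 and 0.009 m and angle between each of bottle_blue, bottle_green, bottle_yellow, bottle_red, tub_blue, tub_red's own z axis and vertical below 0.1 rad and linear speed of each of bottle_blue, bottle_green, bottle_yellow, bottle_red below 0.02 m/s and horizontal distance between bottle_green and tray_green below 0.016 m and z of bottle_green in the frame of tray_green between 0.002 and 0.009 m and horizontal distance between bottle_yellow and tray_yellow below 0.016 m and z of bottle_yellow in the frame of tray_yellow between 0.002 and 0.009 m and horizontal distance between bottle_red and tray_red below 0.016 m and z of bottle_red in the frame of tray_red between 0.002 and 0.009 m and distance of each of tub_blue, tub_red from where it was at the start of the episode below 0.02 m); the robot touches nothing.
It fails at once if a soap bottle is tipped or knocked over (more than 0.6 rad) (angle between any of bottle_blue, bottle_green, bottle_yellow, bottle_red's own z axis and vertical above 0.6 rad).
It fails at once if a tub is disturbed (moved more than 20 mm) (distance of any of tub_blue, tub_red from where it was at the start of the episode above 0.02 m).
It also fails if it takes over 104 s, if anything falls off the work surface, if the arm or the gripper's body presses on something with over 40 N, if the wrist force passes 120 N, or if a joint passes its speed limit or range.

## Working session

There is one attempt and no reset: what is moved stays moved. The work goes in short steps, Python scripts to look and compute and a shell command to move; the robot and the scene stay as the last step left them, time stands still between calls to the robot, and variables do not carry over. Pictures are saved under pics/ and viewed, at most 14 in all, crops included, and the job is handed in when it is done.

```bash
mkdir -p pics
python3 - <<'E'
from plant import manip
import cv2
s=manip.get_state(); print(s)
for n in("top","side"):
    c=manip.capture(n); cv2.imwrite(f"pics/{n}0.png",c["frame"][:,:,::-1]); print({k:v for k,v in c.items() if k!="frame"})
E
```

```text
{'clock': 0.0, 'joint_pos': array([-8.87933456e-01,  3.59383930e-01,  1.10908219e-02, -3.61779229e-04,
       -1.22409986e+00, -2.88141280e-01]), 'joint_vel': array([ 0.00030495,  0.00034087, -0.00124341,  0.00075492, -0.00054809,
       -0.00063381]), 'joint_torque': array([ 4.46336317e-04, -5.82717705e+01,  2.93055207e+01,  6.99754760e+00,
        6.86664323e-03, -1.55706061e-04]), 'tcp_pos': array([ 0.25939691, -0.62265174,  0.22563641]), 'eef_rot': array([ 3.13996518e+00, -1.27686697e-04, -2.74699416e+00]), 'ft_force': array([0.32371049, 0.0673302 , 0.16135079]), 'ft_torque': array([-0.02652485,  0.002265  , -0.03610581]), 'gripper_force': 0.0, 'opening': 0.08738588207625299}
{'intrinsics': array([[449.97637471,   0.        , 327.22213814],
       [  0.        , 449.97637471, 237.23479247],
       [  0.        ,   0.        ,   1.        ]]), 'origin': array([0.33913893, 0.01875856, 1.10176749]), 'rotation': array([ 0.16001943, -0.00416278, -1.59955701])}
{'intrinsics': array([[535.79558786,   0.        , 321.76058433],
       [  0.        , 535.79558786, 232.31786918],
       [  0.        ,   0.        ,   1.        ]]), 'origin': array([0.02324261, 0.9460673 , 0.88945908]), 'rotation': array([ 9.00591987e-01, -2.39728846e-03, -2.64329640e+00])}
```

View pics/top0.png

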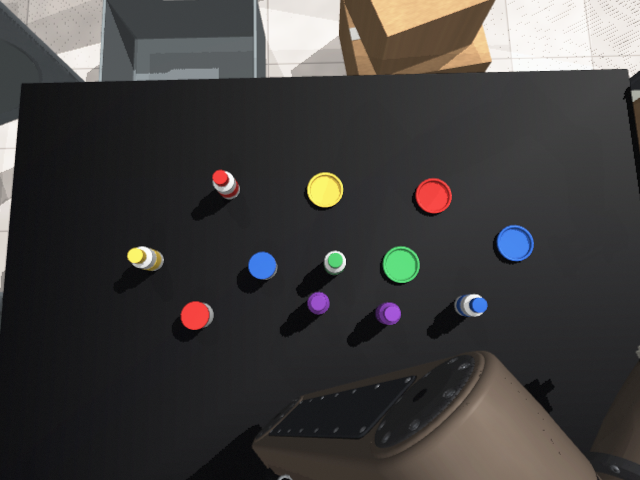

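View pics/side0.png

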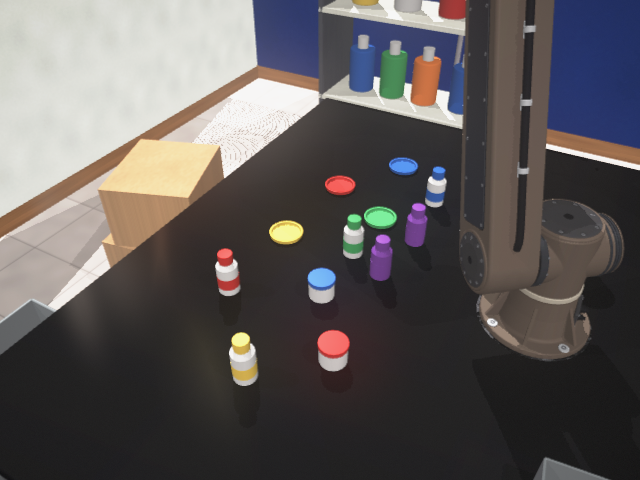

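Top view:
- Caps: red (221,178), yellow (137,256), green (335,260), blue (479,305).
- Trays: yellow (325,190), red (433,196), green (401,265), blue (515,243).
- Tubs: blue lid (263,265), red lid (196,315).
- Purple look-alikes: (318,303) and (389,314).

Side view:
- Caps: red (226,257), yellow (241,343), green (354,222), blue (438,173).
- Trays: yellow (286,232), red (340,185), green (380,217), blue (403,166).
- Tubs: (322,280) and (333,345).

Possible confusions in the top view: the blue tub (263,265) for the blue bottle (479,305), the red tub (196,315) for the red bottle (221,178), and the purple bottles (318,303) and (389,314) for the green bottle (335,260). I choose the narrow white bodies with a coloured cap and band.

```bash
cat > h.py <<'E'
import numpy as np, cv2
from scipy.spatial.transform import Rotation as R
HUE={'red':(172,8),'yellow':(20,35),'green':(50,85),'blue':(100,120),'purple':(130,155)}
def mask(f,col):
    h=cv2.cvtColor(f,cv2.COLOR_RGB2HSV); a,b=HUE[col]; H=h[...,0]
    m=((H>=a)&(H<=b)) if a<b else ((H>=a)|(H<=b))
    return (m&(h[...,1]>110)&(h[...,2]>60)).astype(np.uint8)
def blobs(f,col,mn=25):
    n,l,s,c=cv2.connectedComponentsWithStats(mask(f,col))
    return [(c[i],s[i],l==i) for i in range(1,n) if s[i][4]>=mn]
def ray(c,p):
    K=c['intrinsics']; d=np.linalg.inv(K)@[p[0],p[1],1]
    return c['origin'],R.from_euler('xyz',c['rotation']).as_matrix()@(d*[1,-1,-1])
def plane(c,p,z):
    o,d=ray(c,p); return o+d*(z-o[2])/d[2]
def tri(c1,p1,c2,p2):
    o1,d1=ray(c1,p1);o2,d2=ray(c2,p2)
    t=np.linalg.lstsq(np.c_[d1,-d2],o2-o1,rcond=None)[0]
    a,b=o1+t[0]*d1,o2+t[1]*d2
    return (a+b)/2,np.linalg.norm(a-b)
E
python3 - <<'E'
from h import *
from plant import manip
t=manip.capture('top');s=manip.capture('side')
for n,c in(('top',t),('side',s)):
  for col in HUE:
    print(n,col,[(b[0].round(1).tolist(),b[1].tolist()) for b in blobs(c['frame'],col) if b[0][1]>130])
im=[]
for n,c,ps in(('t',t,[(221,178),(137,256),(335,260),(475,305)]),('s',s,[(226,270),(243,360),(354,238),(436,188)])):
  im.append(np.hstack([cv2.resize(c['frame'][y-25:y+25,x-25:x+25],(200,200)) for x,y in ps]))
cv2.imwrite('pics/crop.png',np.vstack(im)[:,:,::-1])
E
```

```text
top red [([219.9, 177.2], [212, 169, 17, 17, 211]), ([433.1, 195.3], [415, 178, 37, 36, 1040]), ([231.1, 191.5], [218, 181, 21, 17, 80]), ([194.2, 315.1], [180, 301, 29, 29, 667])]
top yellow [([324.6, 189.4], [307, 172, 37, 36, 1035]), ([135.6, 255.2], [127, 247, 19, 16, 241]), ([155.6, 261.3], [146, 249, 15, 22, 100])]
top green [([400.8, 264.2], [382, 246, 38, 37, 1093]), ([334.7, 259.9], [328, 253, 14, 15, 165])]
top blue [([514.8, 242.7], [496, 225, 38, 37, 1086]), ([261.5, 264.8], [248, 251, 28, 29, 629]), ([460.2, 305.1], [456, 295, 13, 22, 71]), ([478.3, 304.7], [469, 297, 19, 16, 226])]
top purple [([318.1, 302.6], [307, 291, 23, 24, 404]), ([388.2, 313.0], [376, 302, 25, 23, 459])]
side red [([339.8, 184.7], [325, 175, 31, 20, 506]), ([224.6, 256.3], [217, 248, 16, 18, 249]), ([228.4, 283.9], [216, 276, 24, 15, 209]), ([333.0, 343.3], [317, 329, 33, 29, 764])]
side yellow [([285.7, 230.7], [269, 220, 35, 25, 343]), ([240.8, 345.2], [231, 332, 19, 22, 186]), ([244.5, 372.8], [230, 363, 28, 18, 247])]
side green [([379.8, 217.1], [364, 206, 33, 23, 586]), ([353.9, 220.9], [348, 214, 14, 15, 173]), ([352.2, 247.1], [343, 240, 20, 13, 150])]
side blue [([403.0, 165.6], [389, 157, 29, 18, 429]), ([438.3, 172.4], [432, 166, 14, 14, 156]), ([434.5, 196.3], [425, 190, 20, 12, 152]), ([321.2, 278.2], [307, 267, 29, 23, 517])]
side purple [([415.8, 225.4], [405, 203, 23, 44, 758]), ([380.7, 258.2], [370, 234, 23, 47, 846])]
```

View pics/crop.png

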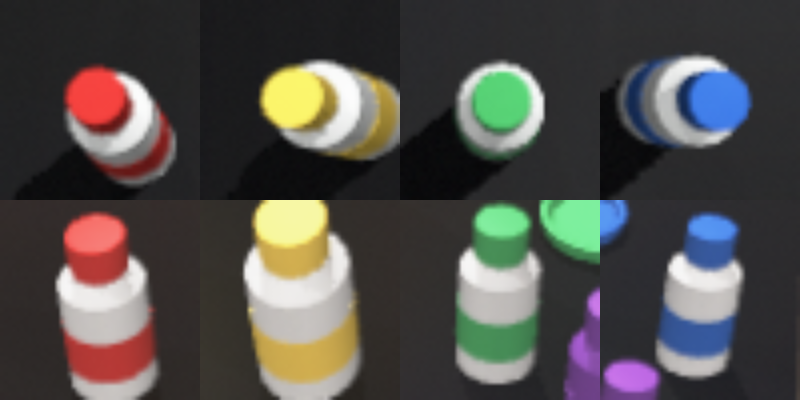

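The crops confirm it: all four are narrow white bottles with a coloured cap and band (red, yellow, green, blue from left to right), standing upright.

```bash
cat >> h.py <<'E'
def pairs():
    from plant import manip
    t=manip.capture('top');s=manip.capture('side'); return t,s
def near(c,col,p):
    return min((b for b in blobs(c['frame'],col)),key=lambda b:np.hypot(*(b[0]-p)))[0]
def togo(x,y,z,yaw=None):
    from plant import manip
    s=manip.get_state(); r=R.from_euler('xyz',s['eef_rot'])
    d=r.inv().apply(np.array([x,y,z])-s['tcp_pos'])
    print('shares of 200mm',(d/.2).round(3), 'tcp',s['tcp_pos'].round(4),'rot',s['eef_rot'].round(3),'j',s['joint_pos'].round(2))
    if yaw is not None:
        e=(r.inv()*R.from_euler('xyz',[np.pi,0,yaw])).as_rotvec(); print('turn shares',(np.degrees(e)/4).round(2))
E
python3 - <<'E'
from h import *
t,s=pairs()
P={'red':((220,177),(225,256),(433,195),(340,185),(194,315),(333,343)),'yellow':((136,255),(241,345),(325,189),(286,231)),
'green':((335,260),(354,221),(401,264),(380,217)),'blue':((478,305),(438,172),(515,243),(403,166),(261,265),(321,278)),
'purple':((318,303),(381,258),(388,313),(416,225))}
for c,p in P.items():
  for i in range(0,len(p),2):
    a,b=near(t,c,p[i]),near(s,c,p[i+1]); x,g=tri(t,a,s,b)
    h=.055 if i==4 else .01 if i==2 else .105
    print(c,i//2,x.round(4),'gap',round(g,4),'top@h',plane(t,a,h)[:2].round(4),'side@h',plane(s,b,h)[:2].round(4), 'r',np.hypot(*x[:2]).round(3))
E
```

```text
red 0 [0.6467 0.2523 0.1015] gap 0.0009 top@h [0.646  0.2517] side@h [0.6435 0.2553] r 0.694
red 1 [ 0.6147 -0.2587  0.008 ] gap 0.0008 top@h [ 0.6138 -0.2583] side@h [ 0.6138 -0.256 ] r 0.667
red 2 [0.336  0.3199 0.0529] gap 0.0002 top@h [0.3359 0.3192] side@h [0.3354 0.3215] r 0.464
yellow 0 [0.4712 0.4402 0.0966] gap 0.0026 top@h [0.4713 0.4373] side@h [0.4651 0.4454] r 0.645
yellow 1 [0.6365 0.0125 0.0122] gap 0.0012 top@h [0.6365 0.0123] side@h [0.6387 0.0102] r 0.637
green 0 [ 0.449  -0.0051  0.1015] gap 0.001 top@h [ 0.4482 -0.0052] side@h [ 0.4476 -0.0008] r 0.449
green 1 [ 0.4445 -0.1682  0.0077] gap 0.0013 top@h [ 0.4437 -0.168 ] side@h [ 0.444  -0.1651] r 0.475
blue 0 [ 0.3414 -0.3181  0.1007] gap 0.0017 top@h [ 0.3406 -0.317 ] side@h [ 0.3405 -0.3108] r 0.467
blue 1 [ 0.4898 -0.4518  0.0077] gap 0.0016 top@h [ 0.4887 -0.4511] side@h [ 0.4893 -0.448 ] r 0.666
blue 2 [0.4474 0.165  0.052 ] gap 0.0001 top@h [0.447  0.1645] side@h [0.4459 0.1678] r 0.477
purple 0 [0.3566 0.0353 0.0509] gap 0.0009 top@h [0.3553 0.0343] side@h [0.3355 0.0942] r 0.358
purple 1 [ 0.3285 -0.1255  0.051 ] gap 0.0016 top@h [ 0.3273 -0.1314] side@h [ 0.3442 -0.1775] r 0.352
```

```bash
python3 -c "
from h import *
togo(.341,-.317,.2)"; python3 -m creep --help 2>&1 | head -5
```

```text
shares of 200mm [-0.964  1.255  0.132] tcp [ 0.2595 -0.6229  0.2263] rot [ 3.141 -0.    -2.747] j [-0.89  0.36  0.01 -0.   -1.22 -0.29]
invalid input: not JSON, or not a number
```

```bash
python3 -m creep '[[[-0.05,0.06,0,0,0,0,1],[-0.1,0.12,0.01,0,0,0,1],[-0.1,0.13,0.02,0,0,0,1],[-0.1,0.14,0.02,0,0,0,1],[-0.1,0.14,0.02,0,0,0,1],[-0.1,0.14,0.02,0,0,0,1],[-0.1,0.14,0.02,0,0,0,1],[-0.1,0.13,0.02,0,0,0,1],[-0.1,0.12,0,0,0,0,1],[-0.07,0.09,0,0,0,0,1],[-0.044,0.045,0,0,0,0,1],[0,0,0,0,0,0,1],[0,0,0,0,0,0,1],[0,0,0,0,0,0,1]]]' 20; python3 -c "
from h import *
togo(.341,-.317,.05,-2.747)"
```

```text
clock: 1.7
tcp_pos: [0.3409, -0.3177, 0.2005]
eef_rot: [3.142, -0.0, -2.747]
ft_force: [0.2, -0.3, -0.7]
opening: 0.0878
gripper_force: 0.0
shares of 200mm [-0.002  0.003  0.752] tcp [ 0.3409 -0.3177  0.2005] rot [ 3.142 -0.    -2.747] j [-0.33  0.03 -0.47  0.   -1.07 -0.85]
turn shares [ 0. -0. -0.]
```

Run:
```python
from h import *
from plant import manip
w=manip.capture('wrist'); print(w['origin'],w['rotation'])
cv2.imwrite('pics/w1.png',w['frame'][:,:,::-1])
for b in blobs(w['frame'],'blue',100): print(b[0].round(1),b[1].tolist(),plane(w,b[0],.11).round(4))
```

```text
[ 0.28056155 -0.34201027  0.35846531] [-2.48146600e-01  7.34999829e-05  1.96533592e+00]
[316.9 198.9] [285, 191, 64, 28, 250] [ 0.3131 -0.3286  0.11  ]
[319.4 226. ] [292, 217, 52, 39, 342] [ 0.3278 -0.3208  0.11  ]
[128.6 277.3] [101, 264, 59, 46, 394] [ 0.4042 -0.4187  0.11  ]
```

View pics/w1.png

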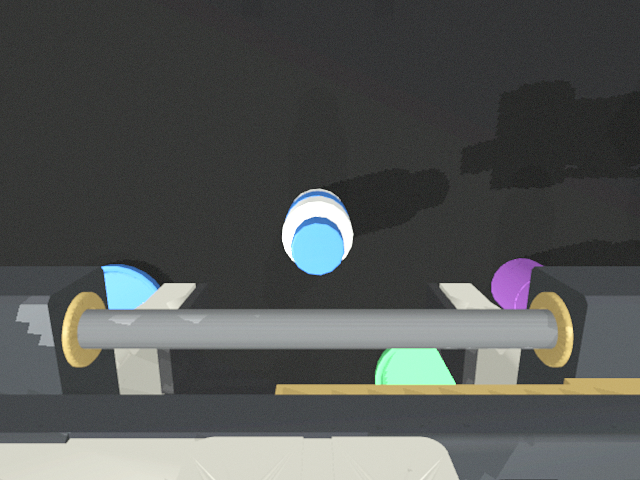

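The wrist picture shows the blue bottle between the fingers, with its cap top at about (318,246). It is centred sideways: the fingers are at x 185 and x 455.

```bash
python3 - <<'E'
from h import *
from plant import manip
w=manip.capture('wrist'); print(plane(w,(317.5,246),.11).round(4))
E
python3 -m creep '[[[0,0,0.04,0,0,0,1],[0,0,0.1,0,0,0,1],[0,0,0.12,0,0,0,1],[0,0,0.12,0,0,0,1],[0,0,0.12,0,0,0,1],[0,0,0.1,0,0,0,1],[0,0,0.08,0,0,0,1],[0,0,0.05,0,0,0,1],[0,0,0.02,0,0,0,1],[0,0,0,0,0,0,1],[0,0,0,0,0,0,0.2],[0,0,0,0,0,0,0.2],[0,0,0,0,0,0,0.2],[0,0,0,0,0,0,0.2],[0,0,0,0,0,0,0.2],[0,0,0,0,0,0,0.2],[0,0,0,0,0,0,0.2],[0,0,0,0,0,0,0.2]]]' 20
```

```text
[ 0.3397 -0.3171  0.11  ]
clock: 3.6
tcp_pos: [0.3412, -0.3173, 0.0507]
eef_rot: [-3.141, 0.0, -2.747]
ft_force: [-0.7, 0.1, 2.8]
opening: 0.0494
gripper_force: 20.0
```

```bash
python3 -m creep '[[[0,0,-0.03,0,0,0,0.2],[0,0,-0.06,0,0,0,0.2],[0,0,-0.1,0,0,0,0.2],[0,0,-0.1,0,0,0,0.2],[0,0,-0.06,0,0,0,0.2],[0,0,-0.03,0,0,0,0.2],[0,0,0,0,0,0,0.2]]]' 20; python3 -c "
from h import *
togo(.489,-.4515,.06,-2.747)"
```

```text
clock: 4.3
tcp_pos: [0.3412, -0.3173, 0.1272]
eef_rot: [-3.141, 0.001, -2.747]
ft_force: [0.1, 0.1, -1.4]
opening: 0.0498
gripper_force: 20.0
shares of 200mm [-0.424 -0.903  0.337] tcp [ 0.3412 -0.3173  0.1272] rot [-3.141e+00  1.000e-03 -2.747e+00] j [-0.32  0.11 -0.57 -0.   -0.89 -0.85]
turn shares [-0.01  0.01  0.  ]
```

```bash
python3 -m creep '[[[-0.02,-0.04,0,0,0,0,0.2],[-0.04,-0.08,0,0,0,0,0.2],[-0.05,-0.11,0,0,0,0,0.2],[-0.06,-0.13,0,0,0,0,0.2],[-0.06,-0.13,0,0,0,0,0.2],[-0.06,-0.13,0,0,0,0,0.2],[-0.05,-0.11,0,0,0,0,0.2],[-0.04,-0.09,0,0,0,0,0.2],[-0.03,-0.06,0,0,0,0,0.2],[-0.014,-0.023,0,0,0,0,0.2],[0,0,0,0,0,0,0.2],[0,0,0.06,0,0,0,0.2],[0,0,0.1,0,0,0,0.2],[0,0,0.08,0,0,0,0.2],[0,0,0.05,0,0,0,0.2],[0,0,0.03,0,0,0,0.2],[0,0,0,0,0,0,0.2]]]' 20
python3 - <<'E'
from h import *
togo(.489,-.4515,.055,-2.747)
t,s=pairs()
a=near(t,'blue',(555,242)); b=near(s,'blue',(420,140)); print(a,b)
cv2.imwrite('pics/p1.png',np.hstack([cv2.resize(t['frame'][200:280,480:580],(400,320)),cv2.resize(s['frame'][100:180,360:460],(400,320))])[:,:,::-1])
E
```

```text
clock: 6.0
tcp_pos: [0.4882, -0.4509, 0.0617]
eef_rot: [3.141, -0.001, -2.747]
ft_force: [0.7, -0.4, -0.3]
opening: 0.0497
gripper_force: 20.0
shares of 200mm [-0.002 -0.004  0.034] tcp [ 0.4882 -0.4509  0.0617] rot [ 3.141e+00 -1.000e-03 -2.747e+00] j [-0.45  0.48 -0.2  -0.   -0.89 -0.72]
turn shares [ 0.02 -0.01  0.  ]
[261.53100159 264.83624801] [402.992      164.83466667]
```

View pics/p1.png

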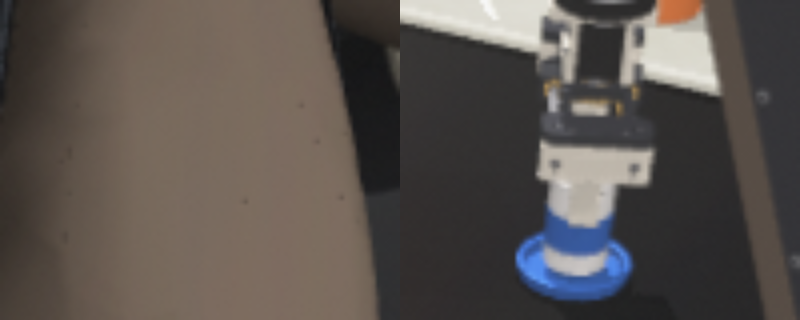

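In the side crop the blue bottle hangs upright over the blue tray, close to centred, a few mm above the floor. I'll lower and release it.

```bash
python3 -m creep '[[[0,0,0.01,0,0,0,0.2],[0,0,0.01,0,0,0,0.2],[0,0,0.01,0,0,0,0.2],[0,0,0,0,0,0,0.2],[0,0,0,0,0,0,0.2]]]' 20; python3 -m creep '[[[0,0,0,0,0,0,0.8],[0,0,0,0,0,0,1],[0,0,0,0,0,0,1],[0,0,0,0,0,0,1],[0,0,0,0,0,0,1],[0,0,-0.05,0,0,0,1],[0,0,-0.1,0,0,0,1],[0,0,-0.13,0,0,0,1],[0,0,-0.13,0,0,0,1],[0,0,-0.13,0,0,0,1],[0,0,-0.12,0,0,0,1],[0,0,-0.07,0,0,0,1],[0,0,0,0,0,0,1]]]' 20;  python3 -c "
from h import *
togo(.4485,-.004,.2,-2.747)"
```

```text
clock: 6.6
tcp_pos: [0.4887, -0.4513, 0.0565]
eef_rot: [3.142, -0.0, -2.747]
ft_force: [-0.3, 0.4, -1.9]
opening: 0.0493
gripper_force: 20.0
clock: 7.9
tcp_pos: [0.4897, -0.452, 0.2055]
eef_rot: [-3.138, 0.003, -2.747]
ft_force: [0.7, -0.4, 0.1]
opening: 0.0876
gripper_force: 0.0
shares of 200mm [-0.672  2.147  0.021] tcp [ 0.4897 -0.452   0.2055] rot [-3.138e+00  3.000e-03 -2.747e+00] j [-0.45  0.35 -0.04  0.   -1.17 -0.72]
turn shares [-0.05  0.04  0.01]
```

```bash
python3 -m creep '[[[-0.02,0.06,0,0,0,0,1],[-0.035,0.11,0,0,0,0,1],[-0.05,0.16,0,0,0,0,1],[-0.06,0.19,0,0,0,0,1],[-0.06,0.19,0,0,0,0,1],[-0.06,0.19,0,0,0,0,1],[-0.06,0.19,0,0,0,0,1],[-0.06,0.19,0,0,0,0,1],[-0.06,0.19,0,0,0,0,1],[-0.06,0.19,0,0,0,0,1],[-0.05,0.19,0,0,0,0,1],[-0.04,0.16,0,0,0,0,1],[-0.03,0.09,0,0,0,0,1],[-0.02,0.04,0,0,0,0,1],[-0.007,0.007,0,0,0,0,1],[0,0,0,0,0,0,1],[0,0,0,0,0,0,1]]]' 20
python3 - <<'E'
from h import *
togo(.4485,-.004,.05,-2.747)
from plant import manip
w=manip.capture('wrist'); cv2.imwrite('pics/w2.png',w['frame'][:,:,::-1])
for b in blobs(w['frame'],'green',100): print(b[0].round(1),b[1].tolist(),plane(w,b[0],.11).round(4))
t,s=pairs(); a=near(s,'blue',(405,138)); print([(b[0].round(1).tolist(),b[1].tolist()) for b in blobs(t['frame'],'blue')]); print([(b[0].round(1).tolist(),b[1].tolist()) for b in blobs(s['frame'],'blue') if b[0][1]>120 and b[0][0]<460])
cv2.imwrite('pics/p2.png',np.hstack([cv2.resize(t['frame'][200:280,480:580],(400,320)),cv2.resize(s['frame'][100:180,360:460],(400,320))])[:,:,::-1])
E
```

```text
clock: 9.6
tcp_pos: [0.4475, -0.004, 0.2022]
eef_rot: [3.142, -0.001, -2.748]
ft_force: [-0.3, 0.3, 0.6]
opening: 0.0875
gripper_force: 0.0
shares of 200mm [-0.005 -0.002  0.761] tcp [ 0.4475 -0.004   0.2022] rot [ 3.142e+00 -1.000e-03 -2.748e+00] j [ 0.43 -0.01 -0.5  -0.   -1.08 -1.61]
turn shares [ 0.   -0.01 -0.01]
[132.3 136.9] [77, 80, 113, 114, 9720] [ 0.4277 -0.1278  0.11  ]
[314.9 198.4] [285, 192, 61, 23, 222] [ 0.42  -0.016  0.11 ]
[313.8 246.1] [288, 217, 53, 58, 2403] [ 0.4477 -0.0053  0.11  ]
[([510.6, 244.0], [496, 225, 37, 37, 647]), ([533.0, 236.4], [524, 228, 19, 17, 235])]
[([406.2, 137.7], [401, 132, 12, 13, 123]), ([403.0, 165.0], [389, 154, 29, 21, 351]), ([321.2, 278.2], [307, 267, 29, 23, 516])]
```

View pics/w2.png

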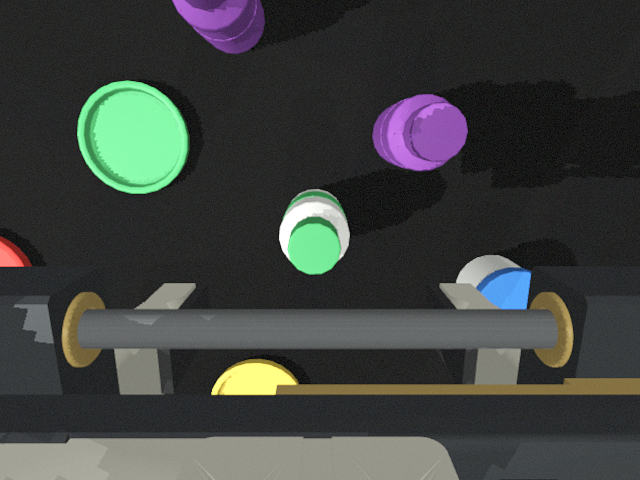

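View pics/p2.png

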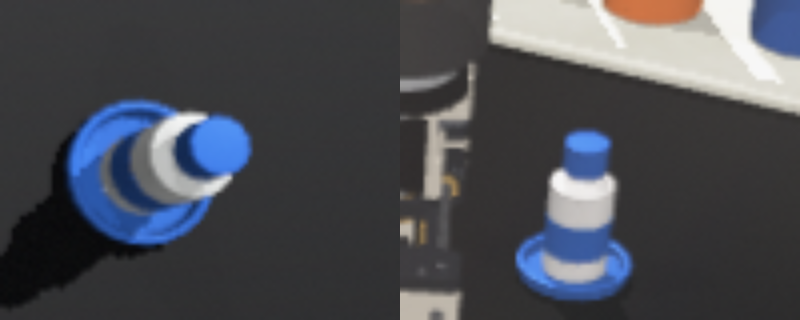

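The wrist picture shows the green-capped bottle centred at (315,246), with the purple ones well off at (435,130) and (220,20). The second picture shows the blue bottle upright inside the blue tray.

```bash
python3 -m creep '[[[0,0,0.05,0,0,0,1],[-0.002,0,0.1,0,0,0,1],[0,-0.005,0.12,0,0,0,1],[0,0,0.12,0,0,0,1],[0,0,0.12,0,0,0,1],[0,0,0.1,0,0,0,1],[0,0,0.08,0,0,0,1],[0,0,0.05,0,0,0,1],[0,0,0.02,0,0,0,1],[0,0,0,0,0,0,1],[0,0,0,0,0,0,0.2],[0,0,0,0,0,0,0.2],[0,0,0,0,0,0,0.2],[0,0,0,0,0,0,0.2],[0,0,0,0,0,0,0.2],[0,0,0,0,0,0,0.2],[0,0,0,0,0,0,0.2],[0,0,0,0,0,0,0.2]]]' 20
python3 -m creep '[[[0,0,-0.03,0,0,0,0.2],[0,0,-0.06,0,0,0,0.2],[0,0,-0.1,0,0,0,0.2],[0,0,-0.1,0,0,0,0.2],[0,0,-0.06,0,0,0,0.2],[0,0,-0.03,0,0,0,0.2],[0,0,0,0,0,0,0.2]]]' 20; python3 -c "
from h import *
togo(.444,-.168,.0565,-2.747)"
```

```text
clock: 11.55
tcp_pos: [0.4486, -0.004, 0.0507]
eef_rot: [-3.141, 0.0, -2.747]
ft_force: [0.4, -0.8, 2.7]
opening: 0.0491
gripper_force: 20.0
clock: 12.25
tcp_pos: [0.4485, -0.0039, 0.1271]
eef_rot: [3.141, 0.001, -2.747]
ft_force: [1.0, 0.4, -2.6]
opening: 0.0498
gripper_force: 20.0
shares of 200mm [ 0.337 -0.749  0.352] tcp [ 0.4485 -0.0039  0.1271] rot [ 3.141e+00  1.000e-03 -2.747e+00] j [ 0.43  0.08 -0.61 -0.   -0.88 -1.61]
turn shares [0.   0.02 0.  ]
```

```bash
python3 -m creep '[[[0.02,-0.04,0,0,0,0,0.2],[0.03,-0.07,0,0,0,0,0.2],[0.05,-0.1,0,0,0,0,0.2],[0.05,-0.12,0,0,0,0,0.2],[0.05,-0.12,0,0,0,0,0.2],[0.05,-0.11,0,0,0,0,0.2],[0.04,-0.09,0,0,0,0,0.2],[0.03,-0.06,0,0,0,0,0.2],[0.017,-0.039,0,0,0,0,0.2],[0,0,0,0,0,0,0.2],[0,0,0.06,0,0,0,0.2],[0,0,0.1,0,0,0,0.2],[0,0,0.08,0,0,0,0.2],[0,0,0.05,0,0,0,0.2],[0,0,0.03,0,0,0,0.2],[0,0,0.01,0,0,0,0.2],[0,0,0.01,0,0,0,0.2],[0,0,0.01,0,0,0,0.2],[0,0,0,0,0,0,0.2],[0,0,0,0,0,0,0.2]]]' 20; python3 -c "
from h import *
togo(.444,-.168,.0555,-2.747)"
```

```text
clock: 14.25
tcp_pos: [0.444, -0.1682, 0.0569]
eef_rot: [-3.141, 0.001, -2.747]
ft_force: [0.1, -0.2, -1.5]
opening: 0.0496
gripper_force: 20.0
shares of 200mm [-0.     0.001  0.007] tcp [ 0.444  -0.1682  0.0569] rot [-3.141e+00  1.000e-03 -2.747e+00] j [ 0.05  0.22 -0.64  0.   -0.71 -1.23]
turn shares [-0.    0.01  0.  ]
```

```bash
python3 -m creep '[[[0,0,0.006,0,0,0,0.2],[0,0,0,0,0,0,0.2],[0,0,0,0,0,0,0.8],[0,0,0,0,0,0,1],[0,0,0,0,0,0,1],[0,0,0,0,0,0,1],[0,0,0,0,0,0,1],[0,0,-0.05,0,0,0,1],[0,0,-0.1,0,0,0,1],[0,0,-0.13,0,0,0,1],[0,0,-0.13,0,0,0,1],[0,0,-0.13,0,0,0,1],[0,0,-0.12,0,0,0,1],[0,0,-0.07,0,0,0,1],[0,0,0,0,0,0,1]]]' 20;  python3 -c "
from h import *
togo(.4712,.4385,.2,-2.747)"
```

```text
clock: 15.75
tcp_pos: [0.4451, -0.1684, 0.2043]
eef_rot: [-3.139, 0.004, -2.746]
ft_force: [0.4, -0.9, -0.4]
opening: 0.0875
gripper_force: 0.0
shares of 200mm [-1.289  2.75   0.021] tcp [ 0.4451 -0.1684  0.2043] rot [-3.139  0.004 -2.746] j [ 0.05  0.04 -0.45  0.   -1.08 -1.23]
turn shares [-0.03  0.06  0.01]
```

```bash
python3 -m creep '[[[-0.03,0.06,0,0,0,0,1],[-0.06,0.12,0,0,0,0,1],[-0.08,0.17,0,0,0,0,1],[-0.09,0.19,0,0,0,0,1],[-0.09,0.19,0,0,0,0,1],[-0.09,0.19,0,0,0,0,1],[-0.09,0.19,0,0,0,0,1],[-0.09,0.19,0,0,0,0,1],[-0.09,0.19,0,0,0,0,1],[-0.09,0.19,0,0,0,0,1],[-0.09,0.19,0,0,0,0,1],[-0.09,0.19,0,0,0,0,1],[-0.09,0.19,0,0,0,0,1],[-0.08,0.19,0,0,0,0,1],[-0.07,0.15,0,0,0,0,1],[-0.05,0.1,0,0,0,0,1],[-0.02,0.06,0,0,0,0,1],[-0.01,0.01,0,0,0,0,1],[0,0,0,0,0,0,1],[0,0,0,0,0,0,1]]]' 20
python3 - <<'E'
from h import *
togo(.4712,.4385,.05,-2.747)
from plant import manip
w=manip.capture('wrist'); cv2.imwrite('pics/w3.png',w['frame'][:,:,::-1])
for b in blobs(w['frame'],'yellow',100): print(b[0].round(1),b[1].tolist(),plane(w,b[0],.11).round(4))
E
```

```text
clock: 17.75
tcp_pos: [0.4715, 0.4402, 0.2015]
eef_rot: [-3.142, -0.0, -2.748]
ft_force: [0.2, -0.5, -0.4]
opening: 0.0878
gripper_force: 0.0
shares of 200mm [ 0.004 -0.007  0.758] tcp [0.4715 0.4402 0.2015] rot [-3.142 -0.    -2.748] j [ 1.05  0.33 -0.09 -0.   -1.15 -2.23]
turn shares [-0.   -0.   -0.01]
[314.2 196.4] [281, 189, 64, 28, 219] [0.4431 0.4273 0.11  ]
[314.7 221.1] [289, 214, 50, 25, 253] [0.4569 0.4334 0.11  ]
[ 83.1 327.8] [69, 292, 36, 74, 820] [0.5801 0.3212 0.11  ]
[551.1 327.6] [530, 292, 36, 74, 840] [0.463  0.6024 0.11  ]
[388.4 389.2] [275, 384, 237, 10, 1407] [0.5448 0.5238 0.11  ]
[613.7 391. ] [599, 386, 37, 8, 106] [0.4873 0.6655 0.11  ]
```

View pics/w3.png

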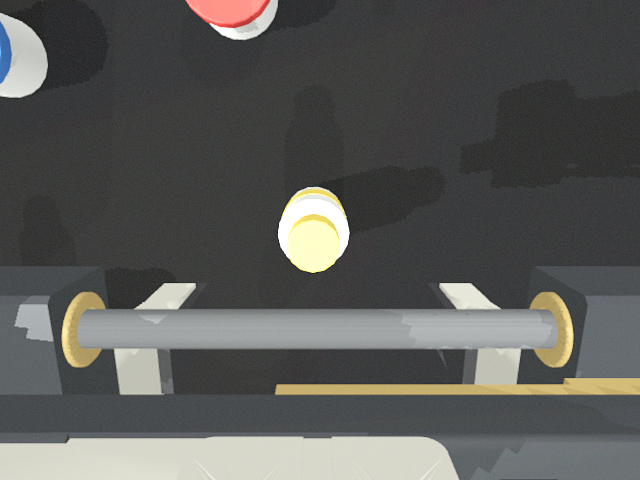

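The yellow bottle is centred between the fingers with its cap at (314,244), and the tubs are far off at the top left.

```bash
python3 -m creep '[[[0,0,0.05,0,0,0,1],[0.002,-0.003,0.1,0,0,0,1],[0,-0.005,0.12,0,0,0,1],[0,0,0.12,0,0,0,1],[0,0,0.12,0,0,0,1],[0,0,0.1,0,0,0,1],[0,0,0.08,0,0,0,1],[0,0,0.05,0,0,0,1],[0,0,0.02,0,0,0,1],[0,0,0,0,0,0,1],[0,0,0,0,0,0,0.2],[0,0,0,0,0,0,0.2],[0,0,0,0,0,0,0.2],[0,0,0,0,0,0,0.2],[0,0,0,0,0,0,0.2],[0,0,0,0,0,0,0.2],[0,0,0,0,0,0,0.2],[0,0,0,0,0,0,0.2]]]' 20
python3 -m creep '[[[0,0,-0.03,0,0,0,0.2],[0,0,-0.06,0,0,0,0.2],[0,0,-0.1,0,0,0,0.2],[0,0,-0.15,0,0,0,0.2],[0,0,-0.15,0,0,0,0.2],[0,0,-0.12,0,0,0,0.2],[0,0,-0.06,0,0,0,0.2],[0,0,-0.03,0,0,0,0.2],[0,0,0,0,0,0,0.2]]]' 20; python3 -c "
from h import *
togo(.6365,.012,.057,-2.747)"
```

```text
clock: 19.6
tcp_pos: [0.4719, 0.4396, 0.0496]
eef_rot: [-3.141, 0.0, -2.747]
ft_force: [0.1, -2.0, 2.3]
opening: 0.0497
gripper_force: 20.0
clock: 20.5
tcp_pos: [0.4716, 0.4398, 0.1896]
eef_rot: [3.141, 0.0, -2.747]
ft_force: [0.3, -0.6, -2.7]
opening: 0.0493
gripper_force: 20.0
shares of 200mm [ 0.062 -2.292  0.662] tcp [0.4716 0.4398 0.1896] rot [ 3.141  0.    -2.747] j [ 1.05  0.33 -0.11 -0.   -1.13 -2.23]
turn shares [0.01 0.   0.  ]
```

```bash
python3 -m creep '[[[0,-0.04,0,0,0,0,0.2],[0,-0.08,0,0,0,0,0.2],[0.006,-0.12,0,0,0,0,0.2],[0.006,-0.15,0,0,0,0,0.2],[0.006,-0.17,0,0,0,0,0.2],[0.006,-0.18,0,0,0,0,0.2],[0.006,-0.18,0,0,0,0,0.2],[0.006,-0.18,0,0,0,0,0.2],[0.006,-0.18,0,0,0,0,0.2],[0.006,-0.18,0,0,0,0,0.2],[0.006,-0.18,0,0,0,0,0.2],[0.005,-0.17,0,0,0,0,0.2],[0.003,-0.15,0,0,0,0,0.2],[0,-0.13,0,0,0,0,0.2],[0,-0.1,0,0,0,0,0.2],[0,-0.07,0,0,0,0,0.2],[0,-0.03,0,0,0,0,0.2],[0,0,0,0,0,0,0.2],[0,0,0,0,0,0,0.2]]]' 20; python3 -c "
from h import *
togo(.6365,.012,.055,-2.747)"
```

```text
clock: 22.4
tcp_pos: [0.6361, 0.0125, 0.1891]
eef_rot: [3.141, -0.0, -2.747]
ft_force: [0.1, 0.6, -1.5]
opening: 0.0492
gripper_force: 20.0
shares of 200mm [-0.001 -0.003  0.671] tcp [0.6361 0.0125 0.1891] rot [ 3.141 -0.    -2.747] j [ 0.33  0.32 -0.13 -0.   -1.12 -1.5 ]
turn shares [ 0.   -0.01  0.  ]
```

```bash
python3 -m creep '[[[0,0,0.06,0,0,0,0.2],[0,0,0.12,0,0,0,0.2],[0,0,0.13,0,0,0,0.2],[0,0,0.13,0,0,0,0.2],[0,0,0.1,0,0,0,0.2],[0,0,0.06,0,0,0,0.2],[0,0,0.03,0,0,0,0.2],[0,0,0.02,0,0,0,0.2],[0,0,0.01,0,0,0,0.2],[0,0,0,0,0,0,0.2],[0,0,0,0,0,0,0.2]]]' 20; python3 -c "
from h import *
togo(.6365,.012,.055,-2.747)"
```

```text
clock: 23.5
tcp_pos: [0.6369, 0.0122, 0.0581]
eef_rot: [-3.141, 0.001, -2.747]
ft_force: [0.2, 0.2, -3.0]
opening: 0.0497
gripper_force: 20.0
shares of 200mm [ 0.002 -0.     0.016] tcp [0.6369 0.0122 0.0581] rot [-3.141e+00  1.000e-03 -2.747e+00] j [ 0.33  0.44 -0.28  0.   -0.85 -1.5 ]
turn shares [-0.    0.02  0.  ]
```

```bash
python3 -m creep '[[[0,0,0.008,0,0,0,0.2],[0,0,0.007,0,0,0,0.2],[0,0,0,0,0,0,0.2],[0,0,0,0,0,0,0.2],[0,0,0,0,0,0,0.8],[0,0,0,0,0,0,1],[0,0,0,0,0,0,1],[0,0,0,0,0,0,1],[0,0,0,0,0,0,1],[0,0,-0.05,0,0,0,1],[0,0,-0.1,0,0,0,1],[0,0,-0.13,0,0,0,1],[0,0,-0.13,0,0,0,1],[0,0,-0.13,0,0,0,1],[0,0,-0.12,0,0,0,1],[0,0,-0.07,0,0,0,1],[0,0,0,0,0,0,1]]]' 20;  python3 -c "
from h import *
togo(.6465,.252,.2,-2.747)"
```

```text
clock: 25.2
tcp_pos: [0.6376, 0.0124, 0.2032]
eef_rot: [-3.141, 0.004, -2.747]
ft_force: [0.4, 0.4, 0.2]
opening: 0.0879
gripper_force: 0.0
shares of 200mm [-0.502  1.089  0.017] tcp [0.6376 0.0124 0.2032] rot [-3.141  0.004 -2.747] j [ 0.33  0.31 -0.11  0.   -1.14 -1.5 ]
turn shares [-0.01  0.06  0.01]
```

```bash
python3 -m creep '[[[-0.03,0.05,0,0,0,0,1],[-0.05,0.1,0,0,0,0,1],[-0.07,0.15,0,0,0,0,1],[-0.07,0.16,0,0,0,0,1],[-0.07,0.16,0,0,0,0,1],[-0.07,0.16,0,0,0,0,1],[-0.06,0.14,0,0,0,0,1],[-0.04,0.09,0,0,0,0,1],[-0.03,0.06,0,0,0,0,1],[-0.012,0.019,0,0,0,0,1],[0,0,0,0,0,0,1],[0,0,0,0,0,0,1]]]' 20
python3 - <<'E'
from h import *
togo(.6465,.252,.05,-2.747)
from plant import manip
w=manip.capture('wrist'); cv2.imwrite('pics/w4.png',w['frame'][:,:,::-1])
for b in blobs(w['frame'],'red',100): print(b[0].round(1),b[1].tolist(),plane(w,b[0],.11).round(4))
E
```

```text
clock: 26.4
tcp_pos: [0.6454, 0.2508, 0.2003]
eef_rot: [-3.141, -0.0, -2.748]
ft_force: [0.4, -0.2, 0.4]
opening: 0.0877
gripper_force: 0.0
shares of 200mm [-0.008  0.003  0.751] tcp [0.6454 0.2508 0.2003] rot [-3.141 -0.    -2.748] j [ 0.65  0.4   0.02  0.   -1.19 -1.83]
turn shares [-0.   -0.   -0.01]
[318.2 199.7] [286, 192, 65, 28, 266] [0.6178 0.2408 0.11  ]
[318.3 246.9] [293, 218, 51, 59, 2360] [0.6447 0.2521 0.11  ]
```

View pics/w4.png

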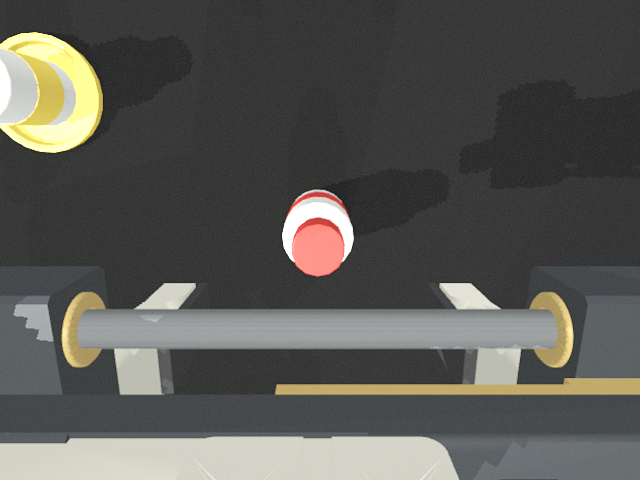

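The red bottle is centred with its cap at (318,247). The yellow bottle stands in its tray at the upper left.

```bash
python3 -m creep '[[[0,0,0.05,0,0,0,1],[-0.004,0.002,0.1,0,0,0,1],[0,0,0.12,0,0,0,1],[0,0,0.12,0,0,0,1],[0,0,0.12,0,0,0,1],[0,0,0.1,0,0,0,1],[0,0,0.08,0,0,0,1],[0,0,0.04,0,0,0,1],[0,0,0.02,0,0,0,1],[0,0,0,0,0,0,1],[0,0,0,0,0,0,0.2],[0,0,0,0,0,0,0.2],[0,0,0,0,0,0,0.2],[0,0,0,0,0,0,0.2],[0,0,0,0,0,0,0.2],[0,0,0,0,0,0,0.2],[0,0,0,0,0,0,0.2],[0,0,0,0,0,0,0.2]]]' 20
python3 -m creep '[[[0,0,-0.03,0,0,0,0.2],[0,0,-0.06,0,0,0,0.2],[0,0,-0.1,0,0,0,0.2],[0,0,-0.15,0,0,0,0.2],[0,0,-0.15,0,0,0,0.2],[0,0,-0.15,0,0,0,0.2],[0,0,-0.1,0,0,0,0.2],[0,0,-0.04,0,0,0,0.2],[0,0,0,0,0,0,0.2]]]' 20; python3 -c "
from h import *
togo(.6143,-.2583,.057,-2.747)"
```

```text
clock: 28.25
tcp_pos: [0.6461, 0.2525, 0.0505]
eef_rot: [-3.142, 0.0, -2.747]
ft_force: [-0.2, 0.3, 1.5]
opening: 0.0491
gripper_force: 20.0
clock: 29.15
tcp_pos: [0.6463, 0.2528, 0.208]
eef_rot: [3.141, 0.003, -2.747]
ft_force: [0.2, -0.1, -2.8]
opening: 0.0495
gripper_force: 20.0
shares of 200mm [ 1.133 -2.298  0.751] tcp [0.6463 0.2528 0.208 ] rot [ 3.141e+00  3.000e-03 -2.747e+00] j [ 0.65  0.4   0.03  0.   -1.2  -1.83]
turn shares [0.01 0.04 0.  ]
```

```bash
python3 -m creep '[[[0.02,-0.04,0,0,0,0,0.2],[0.04,-0.08,0,0,0,0,0.2],[0.06,-0.12,0,0,0,0,0.2],[0.07,-0.15,0,0,0,0,0.2],[0.08,-0.17,0,0,0,0,0.2],[0.09,-0.18,0,0,0,0,0.2],[0.09,-0.18,0,0,0,0,0.2],[0.09,-0.18,0,0,0,0,0.2],[0.09,-0.18,0,0,0,0,0.2],[0.09,-0.18,0,0,0,0,0.2],[0.09,-0.18,0,0,0,0,0.2],[0.08,-0.17,0,0,0,0,0.2],[0.08,-0.15,0,0,0,0,0.2],[0.06,-0.13,0,0,0,0,0.2],[0.05,-0.1,0,0,0,0,0.2],[0.035,-0.07,0,0,0,0,0.2],[0.018,-0.038,0,0,0,0,0.2],[0,0,0,0,0,0,0.2],[0,0,0,0,0,0,0.2]]]' 20; python3 -c "
from h import *
togo(.6143,-.2583,.055,-2.747)"
```

```text
clock: 31.05
tcp_pos: [0.6134, -0.2585, 0.2061]
eef_rot: [3.141, -0.0, -2.747]
ft_force: [-0.4, 0.7, -1.0]
opening: 0.0492
gripper_force: 20.0
shares of 200mm [-0.005 -0.001  0.755] tcp [ 0.6134 -0.2585  0.2061] rot [ 3.141 -0.    -2.747] j [-0.11  0.36 -0.04 -0.   -1.18 -1.07]
turn shares [ 0.01 -0.    0.  ]
```

```bash
python3 -m creep '[[[0,0,0.06,0,0,0,0.2],[-0.004,0,0.12,0,0,0,0.2],[0,0,0.14,0,0,0,0.2],[0,0,0.14,0,0,0,0.2],[0,0,0.12,0,0,0,0.2],[0,0,0.08,0,0,0,0.2],[0,0,0.04,0,0,0,0.2],[0,0,0.02,0,0,0,0.2],[0,0,0.02,0,0,0,0.2],[0,0,0,0,0,0,0.2],[0,0,0,0,0,0,0.2]]]' 20; python3 -c "
from h import *
togo(.6143,-.2583,.0555,-2.747)"
```

```text
clock: 32.15
tcp_pos: [0.6148, -0.2586, 0.0591]
eef_rot: [-3.141, 0.001, -2.747]
ft_force: [-1.0, 0.3, -1.8]
opening: 0.0494
gripper_force: 20.0
shares of 200mm [0.001 0.002 0.018] tcp [ 0.6148 -0.2586  0.0591] rot [-3.141e+00  1.000e-03 -2.747e+00] j [-0.11  0.48 -0.2   0.   -0.88 -1.07]
turn shares [-0.01  0.01  0.01]
```

```bash
python3 -m creep '[[[0,0,0.009,0,0,0,0.2],[0,0,0.009,0,0,0,0.2],[0,0,0,0,0,0,0.2],[0,0,0,0,0,0,0.2],[0,0,0,0,0,0,0.8],[0,0,0,0,0,0,1],[0,0,0,0,0,0,1],[0,0,0,0,0,0,1],[0,0,0,0,0,0,1],[0,0,-0.05,0,0,0,1],[0,0,-0.1,0,0,0,1],[0,0,-0.13,0,0,0,1],[0,0,-0.13,0,0,0,1],[0,0,-0.15,0,0,0,1],[0,0,-0.15,0,0,0,1],[0,0,-0.1,0,0,0,1],[0,0,-0.05,0,0,0,1],[0,0,0,0,0,0,1]]]' 20
python3 -c "
from h import *
togo(.4,.42,.23,-2.747)"
```

```text
clock: 33.95
tcp_pos: [0.6149, -0.2587, 0.2287]
eef_rot: [-3.14, 0.003, -2.747]
ft_force: [0.1, 0.2, -0.3]
opening: 0.0879
gripper_force: 0.0
shares of 200mm [-0.314  3.546 -0.012] tcp [ 0.6149 -0.2587  0.2287] rot [-3.140e+00  3.000e-03 -2.747e+00] j [-0.11  0.34 -0.01  0.   -1.22 -1.07]
turn shares [-0.02  0.04  0.  ]
```

```bash
python3 -m creep '[[[0,0.06,0,0,0,0,1],[-0.01,0.12,0,0,0,0,1],[-0.02,0.18,0,0,0,0,1],[-0.02,0.2,0,0,0,0,1],[-0.02,0.2,0,0,0,0,1],[-0.02,0.2,0,0,0,0,1],[-0.02,0.2,0,0,0,0,1],[-0.02,0.2,0,0,0,0,1],[-0.02,0.2,0,0,0,0,1],[-0.02,0.2,0,0,0,0,1],[-0.02,0.2,0,0,0,0,1],[-0.02,0.2,0,0,0,0,1],[-0.02,0.2,0,0,0,0,1],[-0.02,0.2,0,0,0,0,1],[-0.02,0.2,0,0,0,0,1],[-0.02,0.2,0,0,0,0,1],[-0.02,0.15,0,0,0,0,1],[0,0.1,0,0,0,0,1],[0,0.05,0,0,0,0,1],[0,0,0,0,0,0,1]]]' 20
python3 - <<'E'
from h import *
t,s=pairs()
cv2.imwrite('pics/end_t.png',t['frame'][:,:,::-1]); cv2.imwrite('pics/end_s.png',s['frame'][:,:,::-1])
for n,c in(('top',t),('side',s)):
  for col in HUE: print(n,col,[(b[0].round(1).tolist(),b[1].tolist()) for b in blobs(c['frame'],col) if b[0][1]>100])
E
```

```text
clock: 35.95
tcp_pos: [0.4197, 0.3674, 0.2255]
eef_rot: [-3.141, -0.002, -2.745]
ft_force: [0.7, -0.2, -0.1]
opening: 0.0877
gripper_force: 0.0
top red [([443.8, 184.0], [436, 176, 17, 17, 210]), ([430.0, 198.4], [415, 178, 37, 36, 618]), ([194.2, 315.1], [180, 301, 29, 29, 666])]
top yellow [([324.5, 189.5], [307, 170, 37, 38, 789])]
top green [([400.1, 264.4], [382, 246, 38, 37, 807])]
top blue [([510.6, 243.9], [496, 225, 37, 37, 648]), ([533.0, 236.3], [524, 228, 19, 17, 234]), ([261.5, 264.8], [248, 251, 28, 29, 627])]
top purple [([318.1, 302.7], [307, 292, 23, 23, 403]), ([388.2, 313.0], [376, 302, 25, 23, 460])]
side red [([334.9, 186.9], [325, 177, 26, 18, 233]), ([333.0, 343.3], [317, 329, 33, 29, 764])]
side yellow []
side green [([379.8, 217.3], [364, 205, 33, 24, 441])]
side blue [([414.7, 168.5], [411, 163, 7, 11, 35]), ([321.1, 278.2], [307, 267, 29, 23, 521])]
side purple [([415.8, 225.4], [405, 203, 23, 44, 766]), ([380.8, 258.0], [370, 234, 23, 47, 859])]
```

View pics/end_t.png

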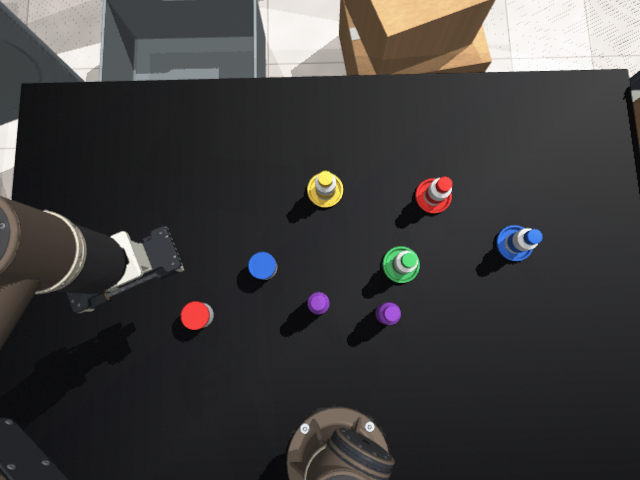

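View pics/end_s.png

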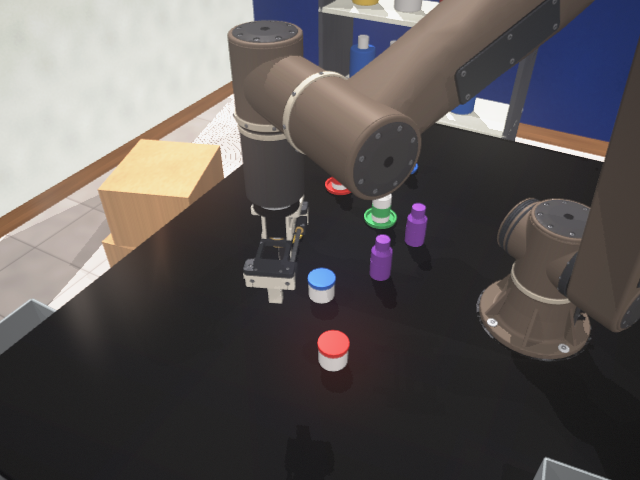

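In the top view every bottle stands upright in its own tray: yellow cap (326,179), red (444,184), green (409,260), blue (533,236). The tubs at (262,265) and (194,315) have not moved. I'll check the distances numerically.

Run:
```python
from h import *
from plant import manip
t=manip.capture('top')
for n,p,q in(('red',(443.8,184),(.6142,-.2585)),('blue',(533,236.3),(.4892,-.4515)),('yellow',(326,179),(.6365,.0123)),('green',(409,260),(.4441,-.168))):
    print(n,((plane(t,p,.11)[:2]-q)*1000).round(1),'mm')
print(manip.sign_off())
```

```text
red [ 0.2 -0.5] mm
blue [-1.   1.2] mm
yellow [-2.9 -3.4] mm
green [-1.2 -1.7] mm
the job is handed in; nothing more can be done
None
```

All four bottles stand upright in the trays matching their caps, each measured within about 5 mm of its tray's centre; the tubs did not move, and the job was handed in at about 36 s (no verdict was returned).

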